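Feed a vial tray through the UV tunnel with the push stick

TASK

Using the wooden push stick behind it, push the tray of vials along its track and right through the low UV tunnel, until the whole tray is out on the far side and still wholly on the track. Never touch the tray with your fingers or put your hand in the tunnel. Then draw the stick back out and set it down flat, clear of the tunnel, leaving the brush, rack, beaker and wash bottle where they are.

Things in the scene. Friction and masses are not known exactly. Their poses are not given: they have to be found in the camera images.
- tunnel: White UV tunnel fixed on the bench: a hood over a straight track. Origin at bench level under the hood's centre; x = feed direction (about world +y), z up. Hood x -45 to +45, 124 wide, 110 high; opening 104 wide, 60 high above the track floor. Floor 4 thick, 124 wide, x -240 to +200; rails: inner faces y +-43, outer +-51, tops 16 above bench. Tray starts on the -x side.
- tray: Open steel tray 90 long (its x) x 70 wide x 22 high, six capped vials fixed in it reaching 48 above its underside; about 0.35 kg. Stands on the track floor between the rails, x near the feed direction. Origin: centre of its underside. Slides when pushed, stops when the push stops.
- stick: Wooden push stick, about 0.18 kg, flat on the bench beside the track (either side), x near the feed direction. Origin: under the centre of its upright handle, 40 (x) x 20 (y) x 70 high: grip it across the 20, about 50 up. Balances about 25 ahead of it. Shaft 16 wide, 12 high runs along +x to a T head 44 wide, 22 high, flat front face 220 ahead of the origin. Only shaft and head fit under the hood.
- stick_nose (a point): Centre of the push stick's flat front face, 220 ahead of the stick's origin and 11 above its underside.
- brush: Bystander: bottle brush with round bristles, 240 long overall, lying on the bench on the other side of the track from the stick. Origin under its wooden handle, which runs from 30 behind to 70 ahead of the origin; bristles at 120 to 210 ahead (+x). Up to 30 high.
- rack: Bystander: wooden test-tube rack 70 x 100, 108 high, standing beyond the track. Origin: centre of its underside.
- beaker: Bystander: empty glass beaker, 72 across, 90 high. Origin: centre of its underside.
- washbottle: Bystander: white wash bottle with a blue cap, 66 across, 170 high. Origin: centre of its underside.
Not all that is in view belongs to the job. What is shaped like the tray but blue or yellow is not meant.

How it is judged:
By the outcome, as a careful person would: the job done as asked, in the order asked, and still so for the second after the job is handed in, with the robot touching nothing.
It also fails if it takes over 62 s, if anything falls off the work surface, if the arm or the gripper's body presses on something with over 40 N, if the wrist force passes 120 N, or if a joint passes its speed limit or range.

ROBOT

A 6-joint arm with a two-finger parallel gripper is mounted at the origin on the work surface. World frame = base frame: x ahead of the robot, y to its left, z up, the work surface at z = 0. Lengths are in m, angles in degrees, forces in N, time in s.
With the tool pointing down it reaches from about 0.375 to 0.825 m from the base axis. Payload 5.5 kg.
Tool frame: the origin (TCP) lies midway between the tips of the shut fingers; the grasp point (between the pads) lies 19 mm behind it; x points along the fingers, z is the direction in which the jaws open and shut, and the axes are right-handed (so a half turn about x gives the same grasp; the last joint's range is limited). The gripper opens to 85 mm and grips with 20 to 120 N. Pads are 22 mm wide; open, the fingers measure 114 mm over their backs; the gripper's body (76 mm by 85 mm) begins 54 mm behind the grasp point. The pads swing forward as they close: fully open they stand 13 mm farther back than shut.
Start: joints at [-64.802, 17.962, -2.699, 69.339, 0, 90], TCP at [0.255, -0.543, 0.231] pointing down, gripper open.
Joint ranges: [-152.73, 152.73], [-39.44, 99.34], [-58.76, 71.6], [-118.89, 123.64], [-81.53, 83.1], [-180, 180]. Speed limits (degrees/s): [136.94, 136.94, 172.46, 180, 180, 180].

INTERFACE

Orientations are given as a 3x3 rotation matrix whose columns are the frame's x, y, z axes.
In Python, from station import sensors, snapshot, arm gives the robot as it stands. The module is installed in compiled form; this text tells all that it offers.
- The arm moves only by the tool arm_command, never from a script. Its argument "increments" is text: rows parted by semicolons, each of 5 numbers parted by spaces: the finger opening in cm, from 0 to 8.54, then the shift along the tool's x, y, z in cm, then the turn about the tool's x in rad. A call has 1 to 20 rows; each row is the pose to reach, as a shift and turn from the pose measured when the call began, along the tool's axes at that moment; what a row does not reach only later rows make up. A row lasts 1/8 s, in which the tool goes at most 62.5 mm and 10.7 degrees, less where a joint would pass 70% of its speed; a pose out of reach is approached as far as the arm can. A call with a gripper value outside its range is refused whole. The fingers move at their own pace and stop on an object; "grip_force" is the grip in N (left out, the last holds). Time passes only in rows, so rows that repeat a pose let the fingers close. It gives the time, the measured TCP pose, the force and the opening at its end, in the units of the state.
- sensors.observe(): the state, without advancing time (a new reading comes with each control period).
- snapshot(name): name is "side" or "top" or "wrist"; returns a dict with "pixels" (384x512x3 uint8, red, green, blue), "fx", "fy", "cx", "cy" (pixels), "R" (3x3) and "t" (3): a world point X has camera coordinates R X + t. Camera axes: x right, y down, z forward; pixel columns grow to the right and rows downward; lengths in m; the calibration is good to about 2 mm. The wrist camera is an equidistant fisheye: a pixel r from the principal point sees the ray r / f radians off the axis. A picture is of the moment at which its call begins. There is no depth.
- arm.hand_in(): hands the job in, once; it reports no verdict.
The state is a dict: "time_s": time; "joints": joint angles; "joint_vel": joint speeds; "joint_torque": joint torques, N m; "position": TCP position; "tool_rot": TCP orientation; "force": force on the tool from outside, world axes, zero at the start; "torque": the same for the moment, N m; "gripper_width": opening from 0.0 (shut) to 1.0 (fully open).
Only numpy, scipy, OpenCV 4.12 (cv2) and the standard library are available. Lean on these libraries where they do the work, as an engineer would, in place of code of your own. Each camera call takes 0.05 s, during which the arm holds its last target.

## Working session

There is one attempt and no reset: what is moved stays moved. The work goes in short steps, Python scripts to look and compute and a tool call to move; the robot and the scene stay as the last step left them, time stands still between calls to the robot, and variables do not carry over. Pictures are saved under pics/ and viewed, and the job is handed in when it is done.

Besides the shell and the picture viewer there is one more tool, called after "Emit:" by a JSON object that holds its "method" and its "body", one argument or row to a line. arm_command: Moves the arm, as the interface text tells. Its arguments: {"type":"object","properties":{"increments":{"type":"string"},"grip_force":{"type":"number"}},"required":["increments"]}

```bash
mkdir -p pics
cat > h.py <<'E'
import numpy as np, cv2
from station import sensors, snapshot, arm
def save(n,f):
    s=snapshot(n); cv2.imwrite(f'pics/{f}.png',s['pixels'][:,:,::-1]); np.savez(f'{f}.npz',**s); return s
def back(s,u,v,z):
    d=np.array([(u-s['cx'])/s['fx'],(v-s['cy'])/s['fy'],1]); R=np.array(s['R']);t=np.array(s['t'])
    c=-R.T@t; w=R.T@d; return c+w*(z-c[2])/w[2]
def proj(s,X):
    p=np.array(s['R'])@np.array(X)+np.array(s['t']); return s['fx']*p[0]/p[2]+s['cx'], s['fy']*p[1]/p[2]+s['cy']
E
python3 - <<'E'
from h import *
for n in ['top','side','wrist']:
    s=save(n,n+'0'); print(n,s['fx'],s['cx'],s['cy'],np.round(s['R'],3).tolist(),np.round(s['t'],3))
print(sensors.observe())
E
```

```text
top 481.0546541362423 262.4604040157165 194.41996948783734 [[0.007, -1.0, 0.017], [-0.994, -0.008, -0.113], [0.113, -0.016, -0.993]] [0.011 0.562 1.216]
side 367.3724770227028 255.42995556412674 191.78010347284686 [[-0.956, -0.293, -0.01], [-0.162, 0.555, -0.816], [0.245, -0.779, -0.578]] [0.542 0.112 0.953]
wrist 297.3186396354542 260.49689511662774 192.79819637839765 [[0.426, -0.905, -0.001], [-0.868, -0.409, 0.281], [-0.255, -0.118, -0.96]] [-0.599 -0.036  0.379]
{'time_s': 0.15, 'joints': array([-6.48013191e+01,  1.79972777e+01, -2.74034414e+00,  6.93391727e+01,
        1.17363435e-03,  9.00003522e+01]), 'joint_vel': array([ 0.00427142, -0.0307905 ,  0.08609924, -0.02949215,  0.03843074,
        0.00313287]), 'joint_torque': array([ 6.07300099e-04, -5.40046728e+01,  3.40058470e+01,  1.32960035e-02,
        7.44888507e-05,  2.68385101e-06]), 'position': array([ 0.25527632, -0.54250628,  0.23061311]), 'tool_rot': array([[-5.52116808e-04,  9.04839483e-01,  4.25752516e-01],
       [ 1.22148934e-03,  4.25752873e-01, -9.04838659e-01],
       [-9.99999102e-01,  2.04755260e-05, -1.34031710e-03]]), 'force': array([-0.81467979,  0.07022873,  0.66267975]), 'torque': array([-0.00520874, -0.0349611 ,  0.03827515]), 'gripper_width': 0.9992356673127476}
```

View pics/top0.png

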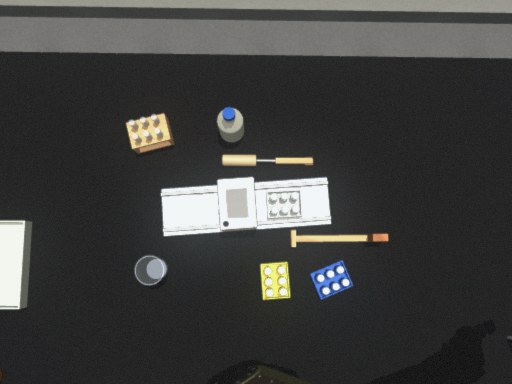

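View pics/side0.png

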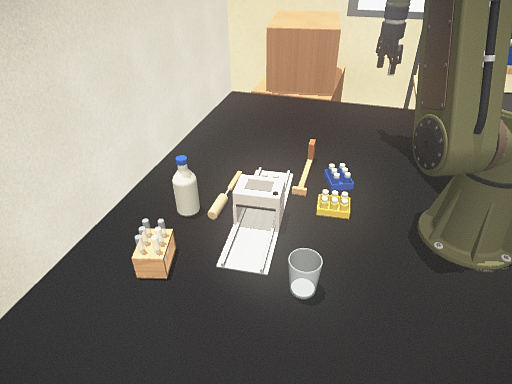

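View pics/wrist0.png

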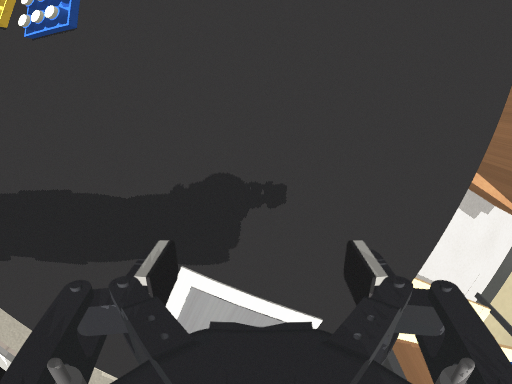

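The top picture shows the track from column 163 to 330 at rows 180-235, with the tray at (284,205). The stick's head is at (294,239) and its handle at (380,238). The brush lies on the far side.

Run:
```python
import cv2
i=cv2.imread('pics/top0.png')[170:260,150:400]
cv2.imwrite('pics/top0z.png',cv2.resize(i,None,fx=3.2,fy=3.2,interpolation=cv2.INTER_CUBIC))
```

```text
(no output)
```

View pics/top0z.png

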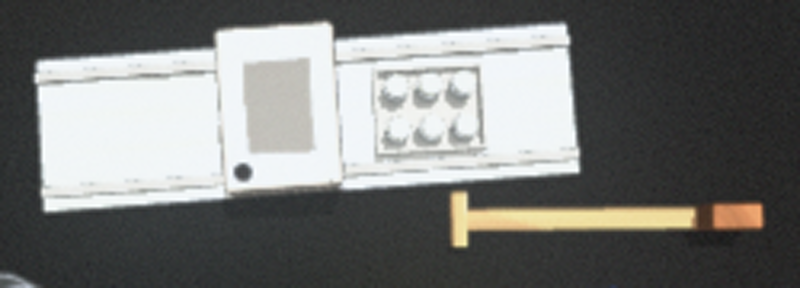

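Run:
```python
from h import *
s=dict(np.load('top0.npz'))
b=lambda x,y,z: back(s,150+(x+.5)/3.2-.5,170+(y+.5)/3.2-.5,z)
c=[b(36,62,.01),b(566,24,.01),b(579,173,.004),b(44,212,.004)]
for p in c: print('track',p.round(4))
fl=(c[0]+c[3])/2; nr=(c[1]+c[2])/2
print('fit len',np.linalg.norm(fl-nr), 'dir',(fl-nr)/np.linalg.norm(fl-nr))
for p in [(452,193),(452,246),(467,193),(467,246)]: print('head',b(*p,.022).round(4))
for p in [(713,204),(763,203),(763,228),(713,230)]: print('handle',b(*p,.07).round(4))
for p in [(470,208),(470,229),(693,206),(693,228)]: print('shaft',b(*p,.012).round(4))
for p in [(374,69),(480,67),(484,150),(378,156)]: print('tray',b(*p,.026).round(4))
for p in [(217,31),(331,23),(340,187),(229,193)]: print('hood',b(*p,.110).round(4))
```

```text
track [0.5764 0.2826 0.01  ]
track [ 0.612 -0.155  0.01 ]
track [ 0.4887 -0.1656  0.004 ]
track [0.4536 0.2735 0.004 ]
fit len 0.43974506462806523 dir [-0.08043664  0.99675972  0.        ]
head [ 0.4708 -0.0593  0.022 ]
head [ 0.428  -0.0593  0.022 ]
head [ 0.4709 -0.0715  0.022 ]
head [ 0.4281 -0.0714  0.022 ]
handle [ 0.4617 -0.2599  0.07  ]
handle [ 0.4628 -0.2992  0.07  ]
handle [ 0.4433 -0.2987  0.07  ]
handle [ 0.4415 -0.2595  0.07  ]
shaft [ 0.459  -0.0748  0.012 ]
shaft [ 0.442  -0.0748  0.012 ]
shaft [ 0.462  -0.2577  0.012 ]
shaft [ 0.444  -0.2573  0.012 ]
tray [0.5711 0.0047 0.026 ]
tray [ 0.5734 -0.0819  0.026 ]
tray [ 0.5056 -0.085   0.026 ]
tray [0.5001 0.001  0.026 ]
hood [0.589  0.1264 0.11  ]
hood [0.596  0.0397 0.11  ]
hood [0.4712 0.0318 0.11  ]
hood [0.466  0.1153 0.11  ]
```

Emit:
{"method": "arm_command", "body": {
  "increments": "5 1 5 -2.6 -0.18; 5 2.5 10 -5.2 -0.36; 5 4 15 -8 -0.54; 5 5.5 20 -10.5 -0.72; 5 6.5 25 -13 -0.9; 5 7 29 -15.5 -1.05; 5 7 29 -15.5 -1.142; 5 7 29 -15.5 -1.142; 5 7 29 -15.5 -1.142; 5 7 29 -15.5 -1.142"
}}

```text
time_s: 1.4
position: [0.4513, -0.2793, 0.1609]
tool_rot: [[-0.001, -0.009, 1.0], [0.001, 1.0, 0.009], [-1.0, 0.001, -0.001]]
force: [0.3, -0.4, -0.3]
gripper_width: 0.587
```

Run:
```python
from h import *
save('wrist','w1');save('top','t1'); o=sensors.observe(); print(o['position'],o['tool_rot'].round(4),o['joints'].round(1))
```

```text
[ 0.45137486 -0.2792118   0.16088579] [[-5.0e-04 -9.4e-03  1.0e+00]
 [ 1.2e-03  1.0e+00  9.4e-03]
 [-1.0e+00  1.2e-03 -4.0e-04]] [-31.8  12.9 -18.8  58.3   0.   57.7]
```

View pics/w1.png

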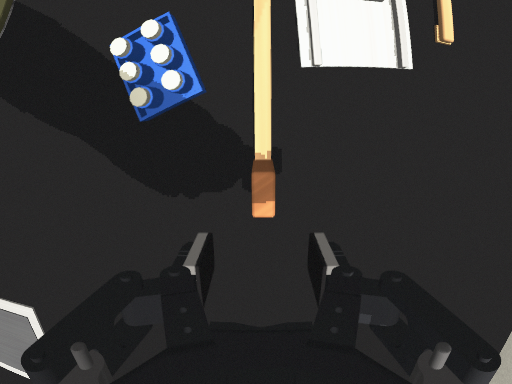

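The wrist view shows the handle between the jaws, with its bottom edge near (263,217) and the shaft running up column 263. I'll check the numbers before going down.

```bash
cat >> h.py <<'E'
def fproj(s,X):
    p=np.array(s['R'])@np.array(X)+np.array(s['t']); r=np.hypot(p[0],p[1]); th=np.arctan2(r,p[2]); return s['cx']+s['fx']*th*p[0]/r, s['cy']+s['fx']*th*p[1]/r
def fback(s,u,v,z):
    a=np.array([u-s['cx'],v-s['cy']])/s['fx']; th=np.linalg.norm(a); d=np.r_[a/th*np.sin(th),np.cos(th)]
    R=np.array(s['R']);c=-R.T@np.array(s['t']); w=R.T@d; return c+w*(z-c[2])/w[2]
E
python3 - <<'E'
from h import *
s=dict(np.load('w1.npz'))
i=cv2.imread('pics/w1.png')[140:230,220:310]; cv2.imwrite('pics/w1z.png',cv2.resize(i,None,fx=6,fy=6,interpolation=cv2.INTER_CUBIC))
for x in (-.01,.01):
  for y in (-.02,.02): print(np.round(fproj(s,(.452+x,-.279+y,.07)),1))
E
```

```text
[248.6 219. ]
[248.5 172.4]
[272.4 219.3]
[273.5 172.7]
```

View pics/w1z.png

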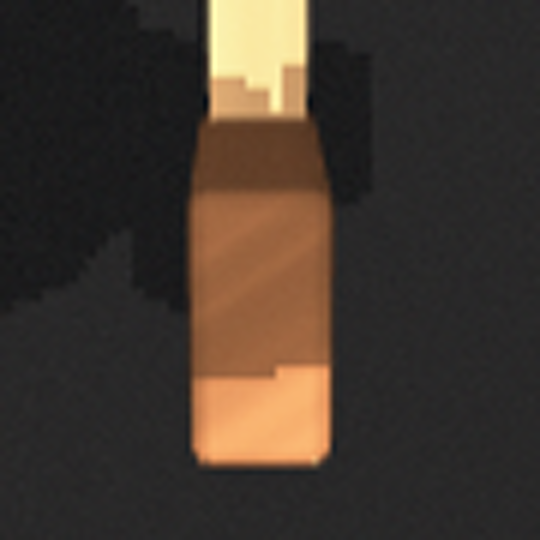

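Emit:
{"method": "arm_command", "body": {
  "increments": "5 4 0.1 0.2 0; 5 8 0.1 0.2 0; 5 11 0.1 0.2 0; 5 13 0.1 0.2 0; 5 13 0.1 0.2 0; 5 13 0.1 0.2 0; 0 13 0.1 0.2 0; 0 13 0.1 0.2 0; 0 13 0.1 0.2 0; 0 13 0.1 0.2 0; 0 13 0.1 0.2 0; 0 13 0.1 0.2 0; 0 13 0.1 0.2 0; 0 13 0.1 0.2 0",
  "grip_force": 80
}}

```text
time_s: 3.25
position: [0.4541, -0.2785, 0.0319]
tool_rot: [[0.001, -0.009, 1.0], [0.0, 1.0, 0.009], [-1.0, 0.0, 0.001]]
force: [-1.2, 0.9, 6.6]
gripper_width: 0.227
```

Run:
```python
from h import *
save('wrist','w2'); o=sensors.observe(); print(o['position'],o['tool_rot'].round(4),o['gripper_width'],o['force'])
```

```text
[ 0.45411388 -0.27852816  0.03197494] [[ 1.2e-03 -9.5e-03  1.0e+00]
 [ 1.0e-04  1.0e+00  9.5e-03]
 [-1.0e+00  0.0e+00  1.2e-03]] 0.21873117117460594 [-0.40314663  0.15138076  6.38405999]
```

View pics/w2.png

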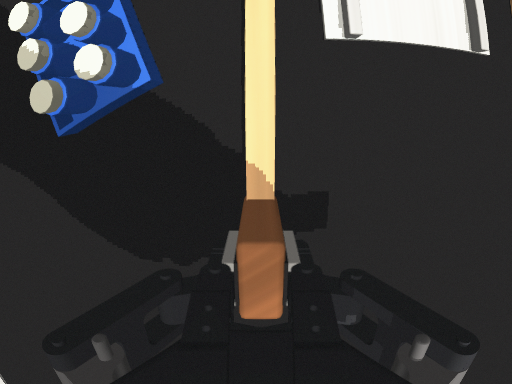

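Emit:
{"method": "arm_command", "body": {
  "increments": "0 -1.5 0 0 0; 0 -3 -1 0 0; 0 -4.5 -3 0 0; 0 -6 -5.2 1.5 0; 0 -6 -5.2 4.5 -0.03; 0 -6 -5.2 7.5 -0.06; 0 -6 -5.2 10 -0.071; 0 -6 -5.2 10.9 -0.071; 0 -6 -5.2 10.9 -0.071; 0 -6 -5.2 10.9 -0.071"
}}

```text
time_s: 4.55
position: [0.5624, -0.3296, 0.0921]
tool_rot: [[0.0, -0.08, 0.997], [0.0, 0.997, 0.08], [-1.0, 0.0, 0.0]]
force: [0.4, -0.8, -1.6]
gripper_width: 0.223
```

Run:
```python
from h import *
save('wrist','w3');save('side','s3');s=save('top','t3'); o=sensors.observe(); print(o['position'],o['tool_rot'].round(4),o['gripper_width'],o['force'],o['torque'])
i=cv2.imread('pics/t3.png')[160:270,150:400]
cv2.imwrite('pics/t3z.png',cv2.resize(i,None,fx=3.2,fy=3.2,interpolation=cv2.INTER_CUBIC))
i=cv2.imread('pics/s3.png')[100:260,200:370]
cv2.imwrite('pics/s3z.png',cv2.resize(i,None,fx=3.5,fy=3.5,interpolation=cv2.INTER_CUBIC))
```

```text
[ 0.56270948 -0.32962458  0.09222845] [[ 8.000e-04 -7.980e-02  9.968e-01]
 [ 1.000e-04  9.968e-01  7.980e-02]
 [-1.000e+00  1.000e-04  8.000e-04]] 0.2248781528510865 [ 0.47174045  0.25498472 -2.54161842] [-0.06685611 -0.03648599  0.02912254]
```

View pics/t3z.png

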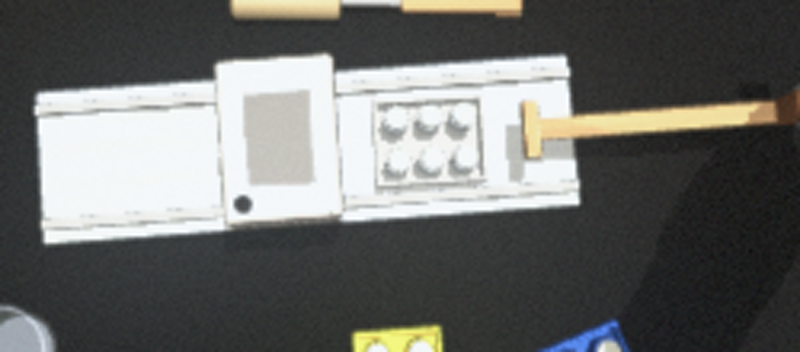

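View pics/s3z.png

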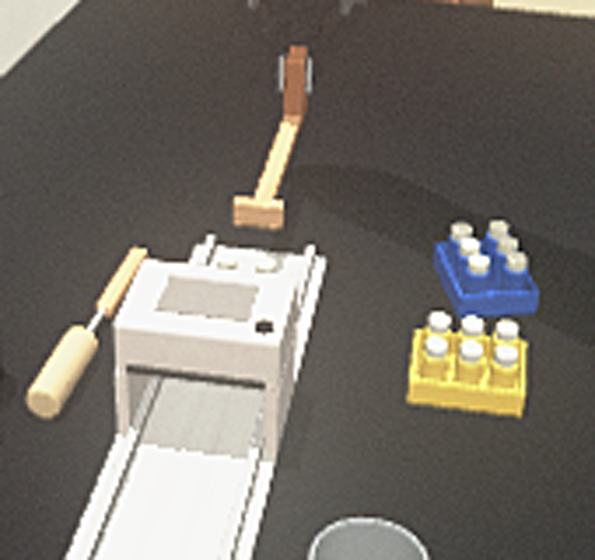

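View pics/w3.png

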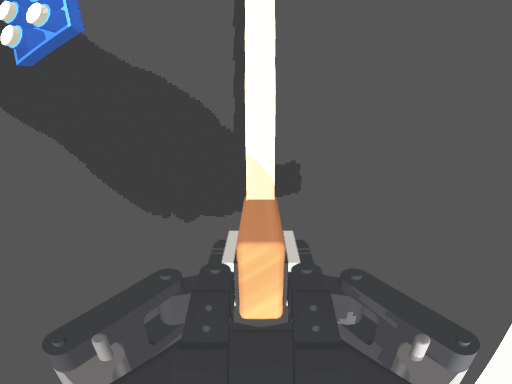

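The stick is held over the track, straight, with its head behind the tray in the zoomed top view (head (533,130), tray (430,143)). I'll check for droop.

Run:
```python
from h import *
s=dict(np.load('t3.npz')); d=dict(np.load('s3.npz'))
f=np.array([-.0798,.9968,0]); n=np.array([-.9968,-.0798,0]); P=np.array([.5627,-.3293,0])
for zt in (.082,.072,.062):
  for l in (-.022,.022):
    X=P+.22*f+l*n+[0,0,zt]; u=proj(s,X); v=proj(d,X); vb=proj(d,X-[0,0,.022])
    print(zt,l,'topz',np.round(((u[0]-150)*3.2,(u[1]-160)*3.2)),'sidez',np.round(((v[0]-200)*3.5,(v[1]-100)*3.5)),np.round(((vb[0]-200)*3.5,(vb[1]-100)*3.5)))
```

```text
0.082 -0.022 topz [519.  98.] sidez [229. 200.] [229. 221.]
0.082 0.022 topz [524. 154.] sidez [279. 205.] [278. 226.]
0.072 -0.022 topz [518.  99.] sidez [229. 209.] [229. 231.]
0.072 0.022 topz [523. 155.] sidez [278. 215.] [278. 236.]
0.062 -0.022 topz [516. 101.] sidez [229. 219.] [229. 240.]
0.062 0.022 topz [521. 156.] sidez [278. 224.] [277. 246.]
```

Emit:
{"method": "arm_command", "body": {
  "increments": "0 2 0 0.1 0; 0 4 0 0.1 0; 0 5 0 0.1 0; 0 5.3 0 0.1 0; 0 5.3 0 0.1 0; 0 5.3 0.5 0.1 0; 0 5.3 1 0.1 0; 0 5.3 1.5 0.1 0; 0 5.3 2 0.1 0; 0 5.3 2.5 0.1 0; 0 5.3 3 0.1 0; 0 5.3 3.5 0.1 0; 0 5.3 4 0.1 0; 0 5.3 4.5 0.1 0; 0 5.3 5 0.1 0; 0 5.3 5 0.1 0"
}}

```text
time_s: 6.7
position: [0.5595, -0.2787, 0.0391]
tool_rot: [[0.0, -0.08, 0.997], [0.001, 0.997, 0.08], [-1.0, 0.001, 0.001]]
force: [-0.2, -0.0, -1.9]
gripper_width: 0.227
```

Run:
```python
from h import *
save('side','s4');s=save('top','t4'); o=sensors.observe(); print(o['position'],o['tool_rot'].round(4),o['gripper_width'],o['force'],o['torque'])
i=cv2.imread('pics/t4.png')[160:270,150:400]
cv2.imwrite('pics/t4z.png',cv2.resize(i,None,fx=3.2,fy=3.2,interpolation=cv2.INTER_CUBIC))
```

```text
[ 0.55946683 -0.2790615   0.03898473] [[ 2.000e-04 -8.010e-02  9.968e-01]
 [ 1.200e-03  9.968e-01  8.010e-02]
 [-1.000e+00  1.100e-03  3.000e-04]] 0.21825632462603564 [-0.15070612 -0.64041734 -2.13579475] [-0.01339616  0.016057   -0.00953424]
```

View pics/t4z.png

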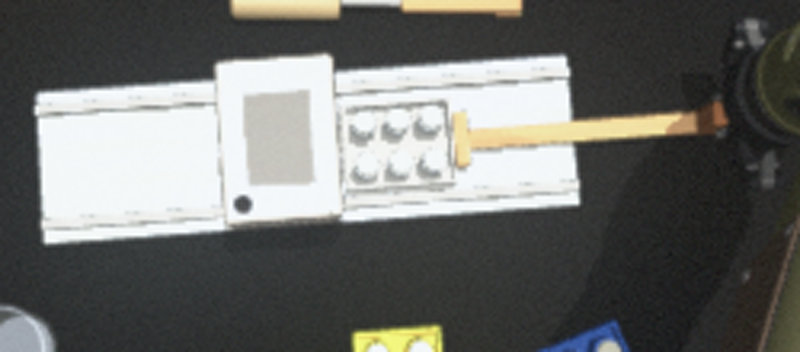

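Emit:
{"method": "arm_command", "body": {
  "increments": "0 0 0.4 0 0; 0 0 1 -0.1 0; 0 0 1.7 -0.1 0; 0 0 2.4 -0.2 0; 0 0 3.1 -0.2 0; 0 0 3.8 -0.2 0; 0 0 4.5 -0.2 0; 0 0 5.2 -0.2 0; 0 0 5.9 -0.2 0; 0 0 6.6 -0.2 0; 0 0 7.3 -0.2 0; 0 0 8 -0.2 0; 0 0 8.7 -0.2 0; 0 0 9.4 -0.2 0; 0 0 10.1 -0.2 0; 0 0 10.8 -0.2 0; 0 0 11.4 -0.2 0; 0 0 12 -0.2 0; 0 0 12 -0.2 0"
}}

```text
time_s: 9.18
position: [0.5477, -0.1587, 0.039]
tool_rot: [[0.0, -0.081, 0.997], [0.002, 0.997, 0.081], [-1.0, 0.002, 0.0]]
force: [0.3, 0.2, -2.2]
gripper_width: 0.223
```

```bash
cat > v.py <<'E'
from h import *
import sys
k=sys.argv[1]
save('side','s'+k);s=save('top','t'+k); o=sensors.observe(); print(o['time_s'],o['position'],o['gripper_width'],o['force'],o['torque'])
a=cv2.resize(cv2.imread(f'pics/t{k}.png')[150:290,120:400],(800,400),interpolation=cv2.INTER_CUBIC)
b=cv2.imread(f'pics/s{k}.png')[100:300,160:360]
cv2.imwrite(f'pics/t{k}z.png',a);cv2.imwrite(f'pics/s{k}z.png',cv2.resize(b,(600,600),interpolation=cv2.INTER_CUBIC))
E
python3 v.py 5
```

```text
9.275 [ 0.54774044 -0.15913632  0.03902626] 0.22386314307548602 [ 0.48801012 -0.16957864 -2.56953262] [-0.06773749  0.02281598  0.00540549]
```

View pics/t5z.png

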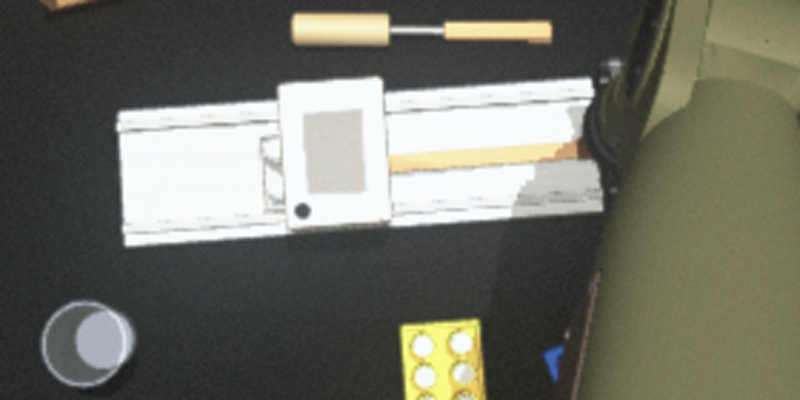

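View pics/s5z.png

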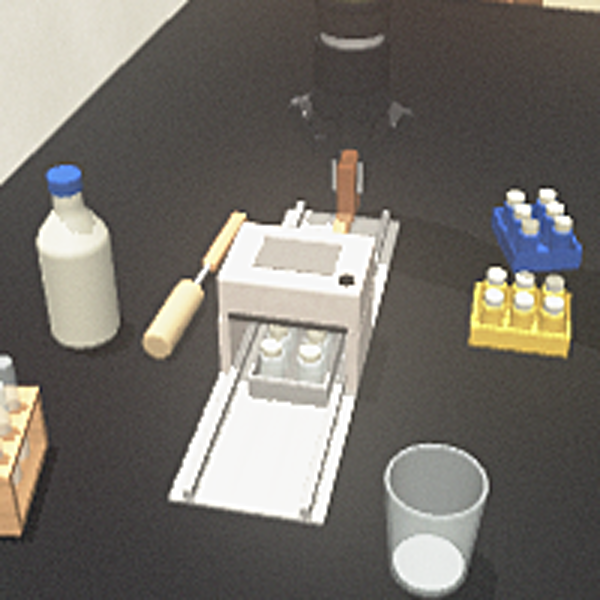

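The tray's front is coming out of the far side of the tunnel, straight (front edge near (265,170) in the zoomed top view). I'll push on 9.2 cm.

Emit:
{"method": "arm_command", "body": {
  "increments": "0 0 0.4 0 0; 0 0 1 0 0; 0 0 1.7 0 0; 0 0 2.4 0 0; 0 0 3.1 0 0; 0 0 3.8 0 0; 0 0 4.5 0 0; 0 0 5.2 0 0; 0 0 5.9 0 0; 0 0 6.6 0 0; 0 0 7.3 0 0; 0 0 8 0 0; 0 0 8.6 0 0; 0 0 9 0 0; 0 0 9.2 0 0; 0 0 9.2 0 0; 0 0 9.2 0 0"
}}

```text
time_s: 11.4
position: [0.5403, -0.0672, 0.0392]
tool_rot: [[-0.0, -0.08, 0.997], [0.003, 0.997, 0.08], [-1.0, 0.003, 0.0]]
force: [0.4, 0.2, -2.4]
gripper_width: 0.226
```

```bash
python3 v.py 6
```

```text
11.5 [ 0.5403142  -0.06728923  0.03920745] 0.22557248989069423 [-0.14964677 -0.20310903 -2.24356184] [-0.02040476  0.03007863 -0.01305369]
```

View pics/t6z.png

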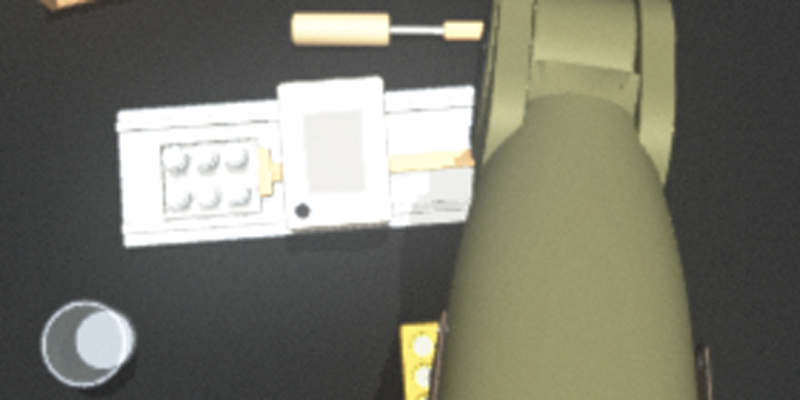

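View pics/s6z.png

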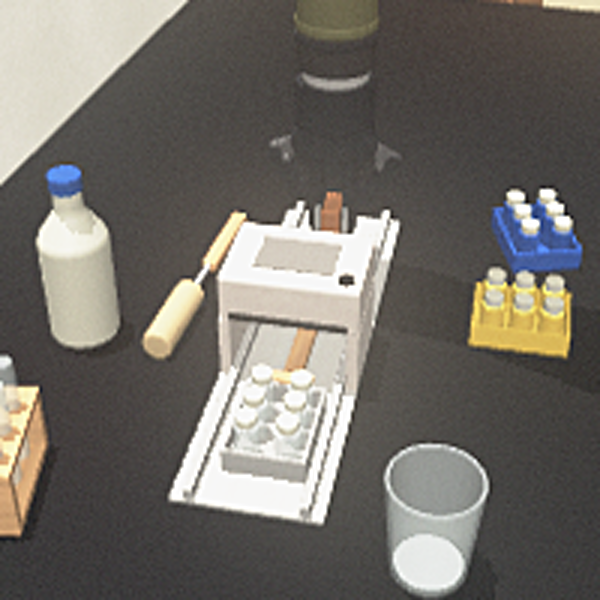

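The tray is wholly out of the tunnel and on the track, with the stick head just past the hood. I'll draw the stick straight back.

Emit:
{"method": "arm_command", "body": {
  "increments": "0 0 -0.5 0 0; 0 0 -1.5 0 0; 0 0 -3 0 0; 0 0 -5 0 0; 0 0 -7 0 0; 0 0 -9 0 0; 0 0 -11 0 0; 0 0 -13 0 0; 0 0 -15 0 0; 0 0 -17 0 0; 0 0 -19 0 0; 0 0 -21 0 0; 0 0 -23 0 0; 0 0 -25 0 0; 0 -1.5 -26 0 0; 0 -3 -26 0 0; 0 -5 -26 0 0; 0 -6 -26 0 0; 0 -6 -26 0 0"
}}

```text
time_s: 13.88
position: [0.5621, -0.3266, 0.1001]
tool_rot: [[0.002, -0.081, 0.997], [0.002, 0.997, 0.081], [-1.0, 0.001, 0.002]]
force: [0.1, 0.3, -1.9]
gripper_width: 0.226
```

```bash
python3 v.py 7
```

```text
13.975 [ 0.56108066 -0.32614276  0.09833798] 0.22358571089925322 [-0.6277163   0.70624237 -2.13138182] [-0.03170096 -0.0224655  -0.00517789]
```

View pics/t7z.png

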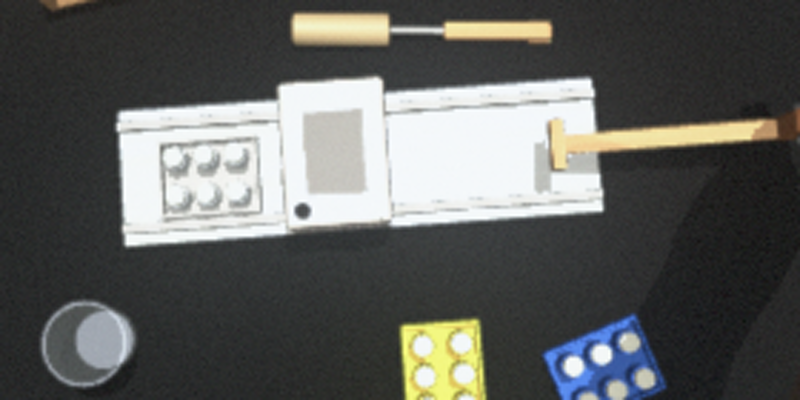

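Emit:
{"method": "arm_command", "body": {
  "increments": "0 0 0 -2 0; 0 0 1 -5 0.03; 0 0 2.5 -8 0.06; 0 0 4 -10 0.07; 0 0 4.4 -10.6 0.07; 0 2 4.4 -10.6 0.07; 0 4 4.4 -10.6 0.07; 0 5.5 4.4 -10.6 0.07; 0 6.1 4.4 -10.6 0.07; 0 6.3 4.4 -10.6 0.07; 0 6.3 4.4 -10.6 0.07; 0 6.3 4.4 -10.6 0.07"
}}

```text
time_s: 15.48
position: [0.4523, -0.2909, 0.036]
tool_rot: [[0.001, -0.011, 1.0], [0.002, 1.0, 0.011], [-1.0, 0.002, 0.001]]
force: [-0.6, -0.3, -1.9]
gripper_width: 0.222
```

```bash
python3 v.py 8; python3 -c "
from h import *
o=sensors.observe();print(o['tool_rot'].round(4))"
```

```text
15.575 [ 0.4521713  -0.29087184  0.03597336] 0.2232468131209085 [ 0.00658243  0.2658182  -1.62020644] [-0.03530698  0.04400196 -0.0256357 ]
[[ 4.000e-04 -1.100e-02  9.999e-01]
 [ 2.400e-03  9.999e-01  1.100e-02]
 [-1.000e+00  2.400e-03  5.000e-04]]
```

View pics/t8z.png

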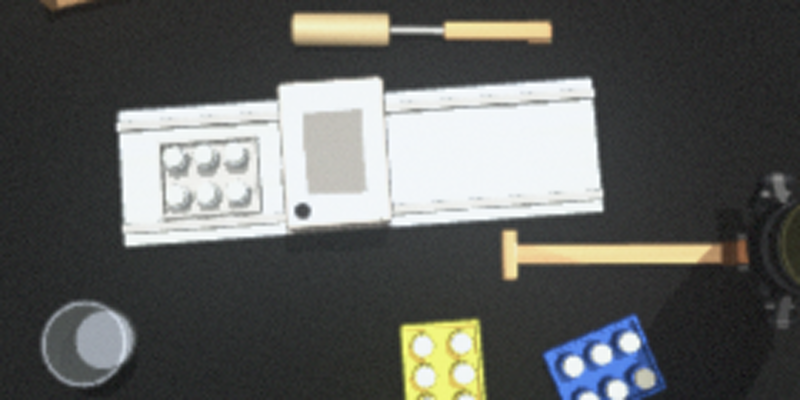

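Emit:
{"method": "arm_command", "body": {
  "increments": "0 0.2 0 0 0; 0 0.4 0 0 0; 0 0.4 0 0 0; 0 0.4 0 0 0"
}}

```text
time_s: 16.08
position: [0.4523, -0.2909, 0.032]
tool_rot: [[0.001, -0.011, 1.0], [0.002, 1.0, 0.011], [-1.0, 0.002, 0.001]]
force: [0.2, 0.3, -0.5]
gripper_width: 0.224
```

Emit:
{"method": "arm_command", "body": {
  "increments": "1.9 0.05 0 0 0; 2.5 0.05 0 0 0; 3 0.05 0 0 0; 4 0.05 0 0 0; 5 0 0 0 0; 5 0 0 0 0; 5 0 0 0 0; 5 -2 0 0 0; 5 -5 0 0 0; 5 -9 0 0 0; 5 -13 0 0 0; 5 -17 0 0 0; 5 -17 -6 0 0; 5 -17 -10 0 0; 5 -17 -10 0 0; 5 -17 -10 0 0; 5 -17 -10 0 0"
}}

```text
time_s: 18.2
position: [0.4532, -0.3902, 0.2017]
tool_rot: [[0.0, -0.012, 1.0], [0.003, 1.0, 0.012], [-1.0, 0.003, 0.0]]
force: [0.6, 0.2, -0.3]
gripper_width: 0.591
```

```bash
python3 v.py 9
python3 - <<'E'
from h import *
s=dict(np.load('t9.npz'))
a,b=cv2.imread('pics/top0.png'),cv2.imread('pics/t9.png')
d=cv2.absdiff(a,b).max(2)>40
cv2.imwrite('pics/diff.png',(d*255).astype('uint8'))
q=lambda x,y,z: back(s,120+(x+.5)*.35-.5,150+(y+.5)*.35-.5,z)
f=np.array([-.0804,.9968,0]);n=np.array([-.9968,-.0804,0])
for p in [(161,146),(255,138),(260,213),(164,220)]:
  X=q(*p,.026)-[.531,.079,0]; print('tray in tunnel',(X@f).round(4),(X@n).round(4))
E
```

```text
18.3 [ 0.45336474 -0.39036382  0.20191776] 0.5829513832386793 [ 0.06421688  0.44477783 -0.01125507] [-0.028145   -0.0316685  -0.03390982]
tray in tunnel 0.1589 -0.0259
tray in tunnel 0.0734 -0.0271
tray in tunnel 0.0731 0.0413
tray in tunnel 0.1598 0.0413
```

View pics/t9z.png

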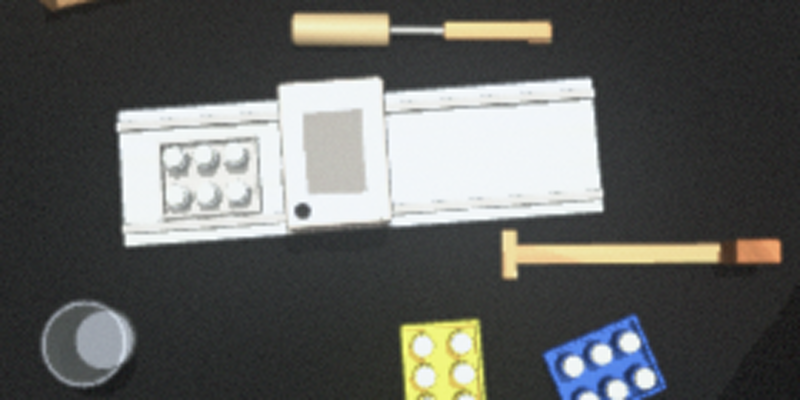

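View pics/s9.png

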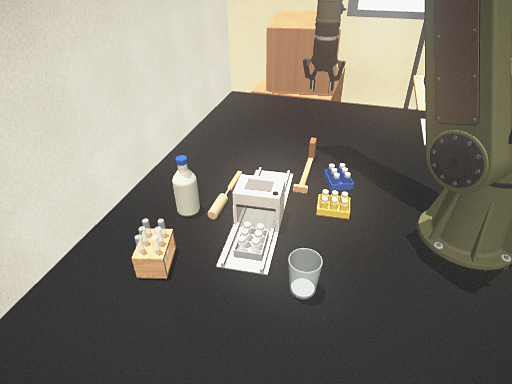

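View pics/diff.png

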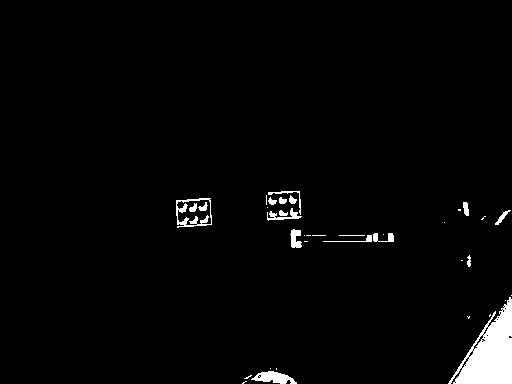

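Only the tray and the stick show up in the before/after difference. The tray spans about 73 to 159 mm in the tunnel frame, past the hood edge at 45 and inside the track end at 200, and it sits between the rails. I'll hand in.

```bash
python3 -c "
from h import *
print(arm.hand_in())"
```

```text
the job is handed in; nothing more can be done
None
```

I pushed the tray through the UV tunnel with the stick and handed the job in at about 18 s of the 62 s allowed. The hand-in reported no verdict.

I gripped the stick by its handle, carried it over the rail behind the tray and pushed straight through. I then drew the stick straight back out, laid it flat on the bench beside the track near where it started, and backed the arm off.

**Last checks from the top camera:**
- **Tray position:** it spans about 73 to 159 mm along the track. The hood ends at 45 mm and the track at 200 mm.
- **Tray sideways:** it sits straight, about 7 mm off the centre line, which leaves one edge about 2 mm from the rail's inner face. That is close to the camera's accuracy.
- **Other objects:** the before/after picture difference shows only the tray and stick moved, apart from the arm and its shadow. The brush, rack, beaker and wash bottle stayed put.
- **Forces:** tool force readings never passed about 7 N. I read them only at the end of each move and at each check, not during the moves.

No check failed. The side camera agreed that the tray is out on the far side and the stick is lying flat.

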